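# Put the pearl-grading sieve together

## Task

Put the pearl sieve together on its dark receiving pan, one piece at a time from the bottom up: the fine blue sieve on the pan, then the medium green, then the coarse yellow, and the lid on top. Each piece must sit level and fully home in the one below. Leave the pan's neighbours - tape roll, white cup, brass dish and bottle - where they stand.

Things in the scene. Friction and masses are not known exactly. Their poses are not given: they have to be found in the camera images.
- receiving_pan: dark steel round pan amid a white square base plate (100 x 100 x 8 mm) fixed down. Origin: centre of the plate's underside, on the grey bench mat (4 mm above the worktop) where all the things stand; z up. Pan diameter 58, rim 34 mm above the origin, bore 50 mm, 13 deep. Seated pieces' origins are 25 (blue), 53 (green), 81 (yellow), 109 mm (lid) above this origin.
- fine_sieve: blue round sieve, fine (3 mm) steel wire screen, loose, upright, 0.08 kg. Origin: centre of its underside, z up. Above it: tapered foot 0-9 mm (diameter 40 to 46 mm), frame 9-37 mm (diameter 58); open top, bore 50 mm, 13 deep: takes the next foot; step per piece 28 mm. Grip across the frame, TCP at the rim; lower, the fingers reach the piece below.
- medium_sieve: green round sieve, medium (6 mm) steel wire screen, loose, upright, 0.08 kg. Origin: centre of its underside, z up. Above it: tapered foot 0-9 mm (diameter 40 to 46 mm), frame 9-37 mm (diameter 58); open top, bore 50 mm, 13 deep: takes the next foot; step per piece 28 mm. Grip across the frame, TCP at the rim; lower, the fingers reach the piece below.
- coarse_sieve: yellow round sieve, coarse (12 mm) steel wire screen, loose, upright, 0.08 kg. Origin: centre of its underside, z up. Above it: tapered foot 0-9 mm (diameter 40 to 46 mm), frame 9-37 mm (diameter 58); open top, bore 50 mm, 13 deep: takes the next foot; step per piece 28 mm. Grip across the frame, TCP at the rim; lower, the fingers reach the piece below.
- sieve_lid: aluminium lid with a black knob, loose, upright, 0.08 kg. Origin: centre of its underside, z up. Above the origin: tapered foot 0-9 mm (diameter 40 to 46 mm), disc of diameter 58 mm at 9-15 mm, knob of diameter 25 mm at 15-42 mm. Grip across the knob, TCP about 38 mm above the origin.
- tape_roll: roll of beige masking tape lying flat, diameter 62 mm, 18 mm high; origin: centre of the underside. Bystander: to be left where it stands; loose.
- ramekin: small white ribbed cup, diameter 49 mm, 27 mm high; origin: centre of the underside. Bystander: to be left where it stands; loose.
- brass_dish: brass four-lobed dish, 78 x 83 x 22 mm; origin: centre of the underside. Bystander: to be left where it stands; loose.
- adhesive_bottle: small white bottle with a dark red cone cap, diameter 29 mm, 88 mm high, upright; origin: centre of the underside. Bystander: to be left where it stands; loose.

How it is judged:
On the way, in this order (a step that is already met when the one before it is completed fails the run):
1. blue fine sieve seated on the pan (horizontal distance between fine_sieve and receiving_pan below 0.01 m and z of fine_sieve in the frame of receiving_pan between 0.021 and 0.029 m and angle between fine_sieve's own z axis and vertical below 0.08 rad), for 0.2 s.
2. green medium sieve seated on the blue one (horizontal distance between medium_sieve and receiving_pan below 0.01 m and z of medium_sieve in the frame of receiving_pan between 0.049 and 0.057 m and angle between medium_sieve's own z axis and vertical below 0.08 rad), for 0.2 s.
3. yellow coarse sieve seated on the green one (horizontal distance between coarse_sieve and receiving_pan below 0.01 m and z of coarse_sieve in the frame of receiving_pan between 0.077 and 0.085 m and angle between coarse_sieve's own z axis and vertical below 0.08 rad), for 0.2 s.
4. lid seated on the yellow sieve (horizontal distance between sieve_lid and receiving_pan below 0.01 m and z of sieve_lid in the frame of receiving_pan between 0.105 and 0.113 m and angle between sieve_lid's own z axis and vertical below 0.08 rad), for 0.2 s.
At the end, for the whole second after the job is handed in: From the pan upwards: blue, green, yellow sieve, lid; each within 10 mm of the pan's axis, its height within 4 mm of fully seated, tilted less than 0.08 rad, at rest and released (all of step 1 and all of step 2 and all of step 3 and all of step 4 and linear speed of each of fine_sieve, medium_sieve, coarse_sieve, sieve_lid below 0.02 m/s and angular speed of each of fine_sieve, medium_sieve, coarse_sieve, sieve_lid below 0.2 rad/s); the robot touches nothing.
It fails at once if tape roll shifted by more than 30 mm (distance of tape_roll from where it was at the start of the episode above 0.03 m).
It fails at once if ramekin shifted by more than 30 mm (distance of ramekin from where it was at the start of the episode above 0.03 m).
It fails at once if brass dish shifted by more than 30 mm (distance of brass_dish from where it was at the start of the episode above 0.03 m).
It fails at once if adhesive bottle shifted by more than 30 mm (distance of adhesive_bottle from where it was at the start of the episode above 0.03 m).
It also fails if it takes over 96 s, if anything falls off the work surface, if the arm or the gripper's body presses on something with over 40 N, if the wrist force passes 120 N, or if a joint passes its speed limit or range.

## Robot

A 7-joint arm with a two-finger parallel gripper is mounted at the origin on a cart in front of the work surface, level with it; the furniture and walls round the work are solid. World frame = base frame: x ahead of the robot, y to its left, z up, the work surface at z = 0. Lengths are in m, angles in rad, forces in N, time in s.
With the tool pointing down it reaches from about 0.425 to 1.025 m from the base axis. Payload 9.4 kg.
Tool frame: the origin (TCP) lies between the finger pads, 19 mm behind the fingertips; this is the grasp point; z points along the fingers, y is the line along which they close (so a half turn about z gives the same grasp; the last joint's range is limited). The gripper opens to 93 mm and grips with 3 to 60 N. Pads are 15 mm wide; open, the fingers measure 128 mm over their backs; the gripper's body (75 mm by 188 mm) begins 65 mm behind the grasp point.
Start: joints at [-1.237, 0.599, -0.003, 1.599, 0.002, 0.943, -0.08], TCP at [0.29, 0.665, 0.237] pointing down, gripper open.
Joint ranges: [-2.57, 2.57], [-0.35, 1.97], [-1.29, 1.29], [0.11, 2.56], [-1.05, 4.19], [0.11, 1.86], [-2.63, 2.63]. Speed limits (rad/s): [2.22, 2.22, 3.01, 3.01, 3.14, 3.14, 3.14].

## Interface

Orientations are given as [roll, pitch, yaw] about the fixed x, y, z axes, in that order (R = Rz(yaw) Ry(pitch) Rx(roll)).
In Python, from plant import arm, vision, close_job, get_state gives the robot as it stands (arm), with the cameras (vision), the job as plain functions and the readings as plain functions.
- The arm moves only by the tool send_path, called after "Request:" as name([rows], argument=value, ...), one row to a line, values as JSON. Schema: {"type":"object","properties":{"offsets":{"type":"array","items":{"type":"object","properties":{"tx":{"type":"number"},"ty":{"type":"number"},"tz":{"type":"number"},"yaw":{"type":"number"}},"additionalProperties":false},"minItems":1,"maxItems":10},"aperture":{"type":"number"},"grip_n":{"type":"number"},"only":{"type":"string"},"quiet":{"type":"boolean"},"lines":{"type":"string"}},"required":["offsets"],"additionalProperties":false}. offsets is a list of rows, 1 to 10 of them, each an object with the fields tx, ty, tz (the shift in shares of the most that a row can go, 1 being 50 mm), yaw (a turn about the tool's z in normalised numbers (1 is 2 rad)); a field left out counts as zero; each row shifts and turns the commanded pose from where the row before left it, along the tool's axes as they then stand; what a row does not reach is not made up. A row lasts 1/10 s, in which the tool goes at most 0.05 m and 0.15 rad, less where a joint would pass 70% of its speed; a pose out of reach is approached as far as the arm can. aperture is the finger opening in m, set as the call begins (left out keeps the last). The fingers move at their own pace and stop on an object; grip_n is the grip in N (left out, the last holds). Time passes only in rows, so rows that do not move let the fingers close. The tool returns the time, the measured TCP pose, the force, the opening and the grip force at its end. only (a regular expression) keeps the lines of the reply that match it, lines (a string "A,B") keeps lines A to B, and quiet returns only ok. Input that does not fit is refused with a message, and nothing moves.
- get_state(): the state, without advancing time (a new reading comes with each control period).
- vision.camera(name): name is "scene" or "top" or "wrist"; returns a dict with "img" (420x560x3 uint8, red, green, blue), "vertical_fov" (degrees; the focal length in pixels is half the picture's height over the tangent of half this angle, whatever the lens; pixels are square), "cx", "cy" (the principal point, pixels), "dist_coeffs" ([k1, k2, p1, p2, k3] as OpenCV has them; the pictures are not rectified), "origin" and "attitude" of the camera in the world. Camera axes: x right, y down, z forward; pixel columns grow to the right and rows downward; lengths in m; the calibration is good to about 2 mm. A picture is of the moment at which its call begins. There is no depth.
- close_job(): hands the job in; it is judged then, once.
The state is a dict: "time": time; "joint_positions": joint angles; "dq": joint speeds; "tau": joint torques, N m; "eef_pos": TCP position; "tool_rot": TCP orientation; "wrist_force": force on the tool from outside, world axes, zero at the start; "torque": the same for the moment, N m; "gripper_width": finger opening in m; "grip_force": force on a finger pad.
Only numpy, scipy, OpenCV 4.12 (cv2) and the standard library are available. Lean on these libraries where they do the work, as an engineer would, in place of code of your own. Each camera call takes 0.05 s, during which the arm holds its last target. There are 200 camera calls.

## Working session

There is one attempt and no reset: what is moved stays moved. The work goes in short steps, Python scripts to look and compute and a tool call to move; the robot and the scene stay as the last step left them, time stands still between calls to the robot, and variables do not carry over. Pictures are saved under pics/ and viewed, at most 14 in all, crops included, and the job is handed in when it is done.

```bash
ls; mkdir -p pics; python3 - <<'E'
from plant import arm, vision, close_job, get_state
import cv2
for n in("scene","top","wrist"):
    c=vision.camera(n); cv2.imwrite(f"pics/{n}0.png",c["img"][...,::-1])
    print(n,{k:v for k,v in c.items() if k!="img"})
print(get_state())
E
```

```text
pics
plant.py
scene {'vertical_fov': 57.15503463517755, 'cx': 281.7005520010328, 'cy': 212.70671306170303, 'dist_coeffs': array([0.01092229, 0.        , 0.        , 0.        , 0.        ]), 'origin': array([ 0.08814474, -0.66349133,  0.8603521 ]), 'attitude': array([-2.38475371,  0.01200161, -0.63031819])}
top {'vertical_fov': 56.8904755179853, 'cx': 277.3680774504914, 'cy': 210.77878618964758, 'dist_coeffs': array([-0.03771714,  0.        ,  0.        ,  0.        ,  0.        ]), 'origin': array([0.39856222, 0.00683534, 0.91444388]), 'attitude': array([-2.97987804,  0.00469892, -1.58818628])}
wrist {'vertical_fov': 63.89214034312718, 'cx': 279.65357381060926, 'cy': 206.36158148084473, 'dist_coeffs': array([-0.0577849,  0.       ,  0.       ,  0.       ,  0.       ]), 'origin': array([0.21420976, 0.69823836, 0.38313835]), 'attitude': array([2.83905280e+00, 2.01290428e-03, 1.16040108e+00])}
{'time': 0.15, 'joint_positions': array([-1.23668996,  0.59992477, -0.00255163,  1.59989921,  0.00183569,
        0.9429154 , -0.07977513]), 'dq': array([ 6.18477316e-04, -2.46372629e-03, -3.67078019e-05, -2.24449260e-03,
        8.04484451e-04,  2.29732707e-04,  4.49585590e-04]), 'tau': array([ 3.11239732e-03, -7.65584707e+01,  1.49926711e+00, -2.52566636e+01,
       -5.22969291e-02,  1.48224056e-02,  1.19978008e-04]), 'eef_pos': array([0.28940676, 0.66437865, 0.23678697]), 'tool_rot': array([-3.14045533e+00,  1.34806848e-04,  2.73089732e+00]), 'wrist_force': array([ 0.73129833, -0.54972016,  0.24702213]), 'torque': array([-0.01200058,  0.06371361, -0.00035333]), 'grip_force': 0.0, 'gripper_width': 0.09337304632125876}
```

View pics/top0.png

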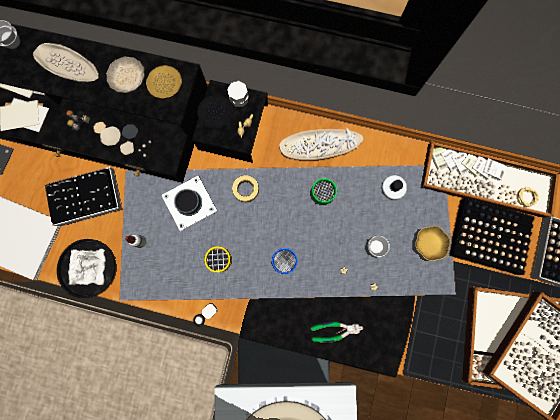

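View pics/scene0.png

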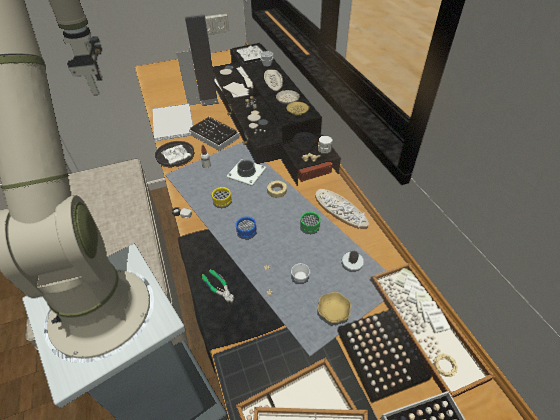

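The top view shows the pan at (188,202), tape at (245,188), green at (324,191), lid at (395,187), yellow at (218,259), blue at (285,261), cup at (377,246), dish at (432,243) and bottle at (134,241). The scene view confirms this layout, and everything is upright. Next I'll measure positions.

```bash
cat > h.py <<'E'
from plant import arm, vision, close_job, get_state
import numpy as np, cv2
from scipy.spatial.transform import Rotation as Rn
from scipy.optimize import least_squares
def rays(c,px):
    h=c["img"].shape[0]; f=h/2/np.tan(np.radians(c["vertical_fov"])/2)
    K=np.array([[f,0,c["cx"]],[0,f,c["cy"]],[0,0,1]])
    u=cv2.undistortPoints(np.float64(px).reshape(-1,1,2),K,c["dist_coeffs"])[:,0]
    return np.c_[u,np.ones(len(u))]@Rn.from_euler("xyz",c["attitude"]).as_matrix().T
def plane(c,px,z):
    d=rays(c,px); return c["origin"][:2]+d[:,:2]*((z-c["origin"][2])/d[:,2])[:,None]
def hsv(c): return cv2.cvtColor(c["img"],cv2.COLOR_RGB2HSV)
HUE=dict(blue=(105,125),green=(45,85),yellow=(22,33))
def hull(m,near=None,amin=60):
    cs,_=cv2.findContours(cv2.morphologyEx(m,cv2.MORPH_CLOSE,np.ones((5,5))),cv2.RETR_EXTERNAL,cv2.CHAIN_APPROX_NONE)
    cs=[k for k in cs if cv2.contourArea(k)>amin]
    if near is not None: cs=sorted(cs,key=lambda k:np.hypot(*(k[:,0].mean(0)-near)))
    else: cs=sorted(cs,key=lambda k:-cv2.contourArea(k))
    return cv2.convexHull(cs[0],returnPoints=True)[:,0] if cs else None
def rimfit(c,hp,z,r):
    """circle of known radius on plane z, from the hull's side away from the camera"""
    k=np.float64(hp); ctr=k.mean(0); k=ctr+(k-ctr)*(1+.3/np.linalg.norm(k-ctr,axis=1))[:,None]
    p=plane(c,k,z); m=p.mean(0); a=m-c["origin"][:2]; a/=np.linalg.norm(a)
    q=p[(p-m)@a>-.1*r]
    s=least_squares(lambda x:np.hypot(*(q-x).T)-r,m-a*.005,loss="soft_l1",f_scale=.001)
    return s.x,np.abs(s.fun).mean()
def sieve(c,col,near,z,r=.029,smin=110,vmin=50):
    H=hsv(c); lo,hi=HUE[col]
    m=cv2.inRange(H,(lo,smin,vmin),(hi,255,255))
    return rimfit(c,hull(m,near),z,r)
E
python3 - <<'E'
from h import *
near=dict(top=dict(blue=(285,261),green=(324,191),yellow=(218,259),pan=(188,202),lid=(395,187)),
 scene=dict(blue=(246,228),green=(310,223),yellow=(222,197),pan=(246,168),lid=(353,260)))
for n in("top","scene"):
    c=vision.camera(n);H=hsv(c)
    for k in HUE:
        print(n,k,sieve(c,k,near[n][k],.041))
    x,y=near[n]["pan"]; V=H[...,2]; w=np.zeros_like(V); cv2.circle(w,(x,y),34,255,-1)
    dk=hull(cv2.inRange(V,0,75)&w,(x,y)); print("pan rim",rimfit(c,dk,.038,.029),len(dk))
    wh=hull(cv2.inRange(H,(0,0,150),(180,60,255))&w,(x,y)); 
    print("plate",plane(c,[cv2.minAreaRect(wh)[0]],.012))
    x,y=near[n]["lid"]; w[:]=0; cv2.circle(w,(x,y),18,255,-1)
    dk=hull(cv2.inRange(V,0,70)&w,(x,y),10); print("knob",rimfit(c,dk,.046,.0125))
    wh=hull(cv2.inRange(H,(0,0,150),(180,60,255))&w,(x,y)); print("liddisc",rimfit(c,wh,.019,.029))
E
```

```text
top blue (array([ 0.42895784, -0.00512746]), np.float64(0.00023751763918847466))
top green (array([ 0.58826136, -0.10018927]), np.float64(0.00023326894794923012))
top yellow (array([0.43459967, 0.14667723]), np.float64(0.00031234088856375565))
pan rim (array([0.56789418, 0.21672848]), np.float64(0.0008124370336845311)) 21
plate [[0.56196156 0.21923702]]
knob (array([ 0.59599041, -0.26823758]), np.float64(0.0004358365798073499))
liddisc (array([ 0.60439976, -0.2791243 ]), np.float64(0.0032053266495261586))
scene blue (array([ 0.42895835, -0.00471207]), np.float64(0.000475165864808072))
scene green (array([ 0.58817469, -0.09986405]), np.float64(0.0006362678728403128))
scene yellow (array([0.43499158, 0.14693997]), np.float64(0.0005865765983585401))
pan rim (array([0.68058426, 0.29123245]), np.float64(0.024966671290614573)) 19
plate [[0.5457691 0.2088363]]
knob (array([ 0.59363625, -0.27272186]), np.float64(0.00045486665846846807))
liddisc (array([ 0.61775741, -0.25723823]), np.float64(0.0038377263934388974))
```

The rows are not in the units I measure in: shifts go in shares of 50 mm and turns go in shares of 2 rad. I convert before sending: -0.037 m is -0.74, -0.023 m is -0.46, -0.137 rad / 2 = -0.0685.

Request:
send_path([
  {"yaw": -0.0685},
  {"yaw": -0.0685},
  {"yaw": -0.0685},
  {"tx": -0.46, "ty": -0.74},
  {"tx": -0.46, "ty": -0.74},
  {"tx": -0.46, "ty": -0.74},
  {"tx": -0.46, "ty": -0.74},
  {"tx": -0.46, "ty": -0.74},
  {"tx": -0.46, "ty": -0.74},
])

```text
time: 1.15
eef_pos: [0.4283, 0.4411, 0.2375]
tool_rot: [3.142, 0.0, -3.141]
wrist_force: [0.9, 1.2, 0.5]
gripper_width: 0.0931
grip_force: 0.0
```

Request:
send_path([
  {"tx": -0.46, "ty": -0.74},
  {"tx": -0.46, "ty": -0.74},
  {"tx": -0.46, "ty": -0.74},
  {"tx": -0.46, "ty": -0.74},
  {"tx": -0.46, "ty": -0.74},
  {"tx": -0.46, "ty": -0.74},
  {},
  {},
])

```text
time: 1.95
eef_pos: [0.5661, 0.2196, 0.2373]
tool_rot: [-3.141, -0.0, 3.139]
wrist_force: [-0.7, 0.5, 0.4]
gripper_width: 0.0927
grip_force: 0.0
```

```bash
python3 - <<'E'
from h import *
c=vision.camera("wrist"); cv2.imwrite("pics/w1.png",c["img"][...,::-1]); print(get_state()["eef_pos"],get_state()["tool_rot"])
E
```

```text
[0.56541109 0.22099375 0.23738123] [ 3.14120134e+00 -2.95602490e-04  3.14142435e+00]
```

View pics/w1.png

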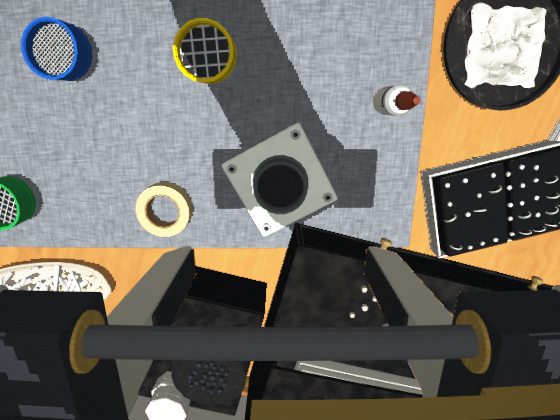

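The plate's corners are at about (298,124), (338,203), (264,236) and (222,166), with the pan's dark disc at (280,184). I'll measure it here and in the top view.

```bash
python3 - <<'E'
from h import *
c=vision.camera("wrist");H=hsv(c);V=H[...,2]
p=plane(c,[(298,124),(338,203),(264,236),(222,166)],.012)
print("corners mean",p.mean(0),np.hypot(*(p[0]-p[2])),np.hypot(*(p[1]-p[3])))
w=np.zeros_like(V); cv2.circle(w,(280,184),42,255,-1)
for t in(60,75,90,110):
    m=cv2.inRange(V,0,t)&w; h=hull(m,(280,184))
    print(t,rimfit(c,h,.038,.029),cv2.boundingRect(h))
print(V[184,225:340:3]); print(V[135:235:3,280])
E
python3 - <<'E'
from h import *
im=cv2.imread("pics/w1.png")[110:250,205:355]; cv2.imwrite("pics/w1c.png",cv2.resize(im,None,fx=4,fy=4,interpolation=cv2.INTER_NEAREST))
E
```

```text
corners mean [0.57222579 0.22240169] 0.13551866682020083 0.13871870510056009
60 (array([0.56936788, 0.22047681]), np.float64(0.0006424707107975947)) (253, 156, 53, 58)
75 (array([0.57026333, 0.2202802 ]), np.float64(0.00024531085295697447)) (252, 156, 55, 58)
90 (array([0.57080512, 0.22032722]), np.float64(0.0003021767826323186)) (252, 156, 55, 59)
110 (array([0.57108482, 0.22007248]), np.float64(0.00018402030424462888)) (251, 156, 56, 59)
[ 81  80 159 174 174 173 170 170 170  80  52  26  27  25  27  31  28  28
  27  29  27  28  28  29  26  26  61  65 176 176 179 178 178 178 172  83
  79  82  80]
[173 175 175 175 174 175 176  58  48  54  51  28  29  28  31  25  27  29
  29  26  26  28  28  27  30  52  60 170 172 174 255 232 183 189]
```

View pics/w1c.png

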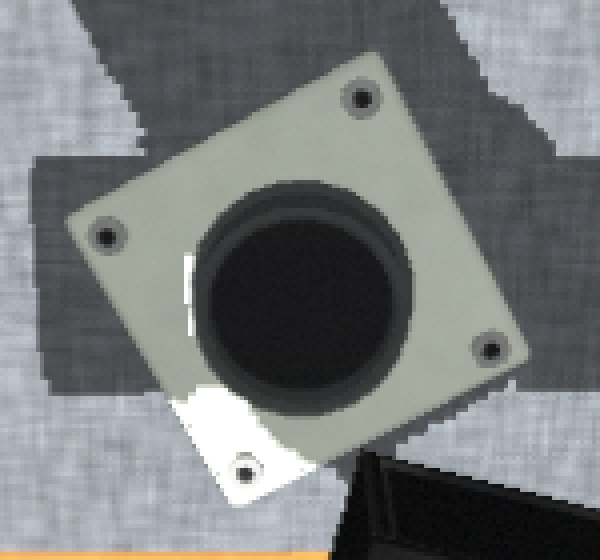

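```bash
python3 - <<'E'
from h import *
c=vision.camera("wrist")
q=np.array([(374,52),(529,353),(236,506),(67,220)])/4+(204.5+.1,109.6)
p=plane(c,q,.012); a,b=p[0],p[1]; s=np.linalg.solve(np.c_[p[2]-p[0],p[1]-p[3]],p[1]-p[0])
print("plate",p[0]+s[0]*(p[2]-p[0]),np.hypot(*(p[0]-p[2])),np.hypot(*(p[1]-p[3])))
print("yellow by wrist",sieve(c,"yellow",(205,50),.041))
for n,xy in(("top",(188,202)),("scene",(246,168))):
    c=vision.camera(n); cv2.imwrite(f"pics/{n}1.png",c["img"][...,::-1])
im=cv2.imread("pics/scene0.png")[145:195,215:285];im2=cv2.imread("pics/top0.png")[172:232,155:225]
f=lambda i:cv2.resize(i,(560,int(560*i.shape[0]/i.shape[1])),interpolation=cv2.INTER_NEAREST)[:,:400]
cv2.imwrite("pics/pan2.png",np.hstack([f(im[:50])[:400], f(im2)[:400]]))
E
```

```text
plate [0.56924515 0.22282641] 0.13722680951578228 0.13641763015710442
yellow by wrist (array([0.43633029, 0.14744693]), np.float64(0.00011103831180297678))
```

View pics/pan2.png

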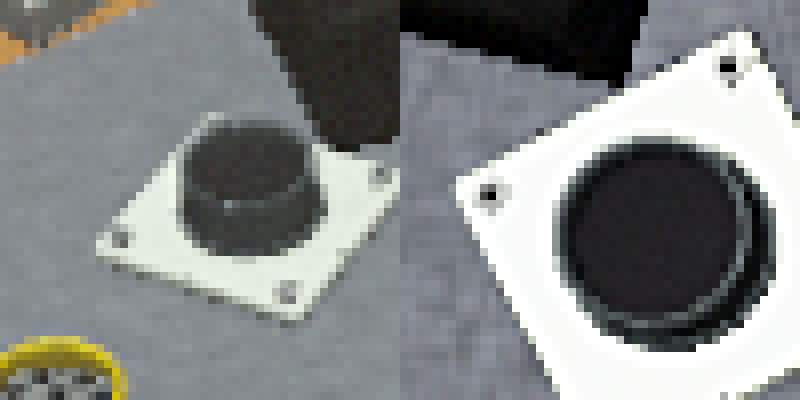

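The right crop shows the pan's rim clearly, with a grey edge against the white plate, so I'll refit it with a higher threshold once the arm is out of the way. Moving over to blue.

In the tool's units: -0.0377 m is -0.754, 0.0228 m is 0.456.

Request:
send_path([
  {"tx": 0.456, "ty": -0.754},
  {"tx": 0.456, "ty": -0.754},
  {"tx": 0.456, "ty": -0.754},
  {"tx": 0.456, "ty": -0.754},
  {"tx": 0.456, "ty": -0.754},
  {"tx": 0.456, "ty": -0.754},
  {},
  {},
], aperture=0.09)

```text
time: 3.0
eef_pos: [0.4289, -0.0054, 0.2379]
tool_rot: [3.141, 0.001, 3.141]
wrist_force: [-0.1, 0.8, 0.8]
gripper_width: 0.0902
grip_force: 0.0
```

```bash
python3 - <<'E'
from h import *
print(get_state()["eef_pos"],get_state()["tool_rot"])
for n,(x,y) in(("top",(188,202)),("scene",(246,168))):
    c=vision.camera(n);V=hsv(c)[...,2]; w=np.zeros_like(V)
    cv2.circle(w,(x,y),16,255,-1)
    for t in(90,120,150):
        h=hull(cv2.inRange(V,0,t)&w,(x,y)); print(n,t,rimfit(c,h,.038,.029),cv2.boundingRect(h))
E
```

```text
[ 0.42886926 -0.00542365  0.23786636] [3.14145685e+00 1.05951375e-03 3.14108837e+00]
top 90 (array([0.56868517, 0.2175982 ]), np.float64(0.00043301406457826386)) (175, 190, 27, 26)
top 120 (array([0.5684997 , 0.21836621]), np.float64(0.0009469588794057636)) (175, 189, 27, 27)
top 150 (array([0.56902252, 0.21889444]), np.float64(0.0005589568844274643)) (174, 189, 28, 27)
scene 90 (array([0.58601838, 0.25699987]), np.float64(0.009382533591099423)) (231, 152, 28, 25)
scene 120 (array([0.59032843, 0.25466457]), np.float64(0.01320368214789648)) (231, 152, 31, 32)
scene 150 (array([0.59266503, 0.25295217]), np.float64(0.0179692081413067)) (230, 152, 32, 33)
```

Pan centre is about (0.5693, 0.2193). Descending to blue and gripping.

In the tool's units: 0.04 m is 0.8, 0.035 m is 0.7.

Request:
send_path([
  {"tz": 0.8},
  {"tz": 0.8},
  {"tz": 0.8},
  {"tz": 0.7},
  {"tz": 0.5},
  {"tz": 0.34},
  {},
  {},
])

```text
time: 3.9
eef_pos: [0.4298, -0.0051, 0.0448]
tool_rot: [-3.14, -0.002, -3.139]
wrist_force: [-0.6, 0.3, 0.1]
gripper_width: 0.09
grip_force: 0.0
```

Request:
send_path([
  {},
  {},
  {},
  {},
  {},
  {},
  {},
  {},
], aperture=0.04, grip_n=15)

```text
time: 4.7
eef_pos: [0.4297, -0.006, 0.0454]
tool_rot: [-3.14, -0.001, -3.141]
wrist_force: [-0.5, 1.0, 6.1]
gripper_width: 0.0583
grip_force: 15.0
```

In the tool's units: 0.04 m is 0.8, -0.025 m is -0.5.

Request:
send_path([
  {"tz": -0.3},
  {"tz": -0.6},
  {"tz": -0.6},
  {"tz": -0.6},
  {"tx": -0.3, "ty": 0.5},
  {"tx": -0.5, "ty": 0.8},
  {"tx": -0.5, "ty": 0.8},
  {"tx": -0.5, "ty": 0.8},
  {"tx": -0.5, "ty": 0.8},
  {"tx": -0.29, "ty": 0.5},
])

```text
time: 5.7
eef_pos: [0.5604, 0.2078, 0.1494]
tool_rot: [-3.141, -0.001, -3.139]
wrist_force: [-0.3, 0.3, -0.9]
gripper_width: 0.0579
grip_force: 15.0
```

Request:
send_path([
  {"tx": -0.198, "ty": 0.294},
  {},
  {},
  {},
])

```text
time: 6.1
eef_pos: [0.5683, 0.2173, 0.1492]
tool_rot: [-3.139, -0.003, 3.141]
wrist_force: [-0.6, 0.2, -1.0]
gripper_width: 0.0583
grip_force: 15.0
```

```bash
python3 - <<'E'
from h import *
c=vision.camera("top"); s=get_state(); print(s["eef_pos"],s["tool_rot"]); cv2.imwrite("pics/t2.png",c["img"][...,::-1])
c=vision.camera("wrist"); cv2.imwrite("pics/w2.png",c["img"][...,::-1])
E
```

```text
[0.56844646 0.21731904 0.14940111] [-3.13891217e+00 -2.29108019e-03  3.14051423e+00]
```

View pics/w2.png

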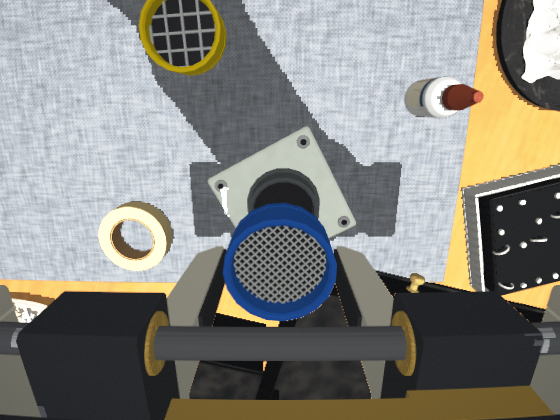

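Blue is held level with its rim centred at about (280,262), right above the pan. Correcting by 2 mm and lowering.

In the tool's units: 0.03 m is 0.6, 0.004 m is 0.08.

Request:
send_path([
  {"tx": -0.032, "ty": 0.04},
  {"tz": 0.6},
  {"tz": 0.5},
  {"tz": 0.16},
  {"tz": 0.12},
  {"tz": 0.08},
  {"tz": 0.04},
  {},
])

```text
time: 7.0
eef_pos: [0.5707, 0.2208, 0.0749]
tool_rot: [-3.14, -0.001, -3.141]
wrist_force: [-0.5, 0.3, -1.6]
gripper_width: 0.0578
grip_force: 15.0
```

Request:
send_path([
  {"tz": 0.04},
  {"tz": 0.02},
  {},
])

```text
time: 7.3
eef_pos: [0.5705, 0.2207, 0.0715]
tool_rot: [-3.14, -0.001, -3.141]
wrist_force: [0.4, 0.6, -0.8]
gripper_width: 0.0579
grip_force: 15.0
```

In the tool's units: 0.001 m is 0.02.

Request:
send_path([
  {"tz": 0.02},
  {"tz": 0.02},
  {},
])

```text
time: 7.6
eef_pos: [0.5706, 0.2207, 0.0705]
tool_rot: [-3.14, -0.001, -3.141]
wrist_force: [-2.9, -1.4, 11.5]
gripper_width: 0.058
grip_force: 15.0
```

Contact came at the expected height. Releasing, rising and checking.

Request:
send_path([
  {},
  {},
  {},
  {},
], aperture=0.09)

```text
time: 8.0
eef_pos: [0.5705, 0.2207, 0.0693]
tool_rot: [-3.14, -0.002, -3.141]
wrist_force: [-0.0, 0.0, 0.6]
gripper_width: 0.0855
grip_force: 0.0
```

Request:
send_path([
  {"tz": -0.6},
  {"tz": -0.8},
  {"tz": -0.8},
  {"tz": -0.6},
  {"tx": 0.4, "ty": -0.8},
  {"tx": 0.2, "ty": -1},
  {"ty": -1},
  {"ty": -1},
  {},
])

```text
time: 8.9
eef_pos: [0.5404, 0.0239, 0.2097]
tool_rot: [-3.136, -0.003, 3.132]
wrist_force: [-0.6, 0.9, -0.7]
gripper_width: 0.0903
grip_force: 0.0
```

```bash
python3 - <<'E'
from h import *
print(get_state()["eef_pos"])
print("top blue",sieve(vision.camera("top"),"blue",(188,202),.066))
c=vision.camera("scene"); print("scene blue",sieve(c,"blue",(246,160),.066))
cv2.imwrite("pics/s3.png",cv2.resize(c["img"][100:250,170:370,::-1],None,fx=4,fy=4))
E
```

```text
[0.54037965 0.02391594 0.20966137]
top blue (array([0.56852127, 0.21954873]), np.float64(0.000443659226764034))
scene blue (array([0.57076389, 0.22056146]), np.float64(0.0006374770324742529))
```

View pics/s3.png

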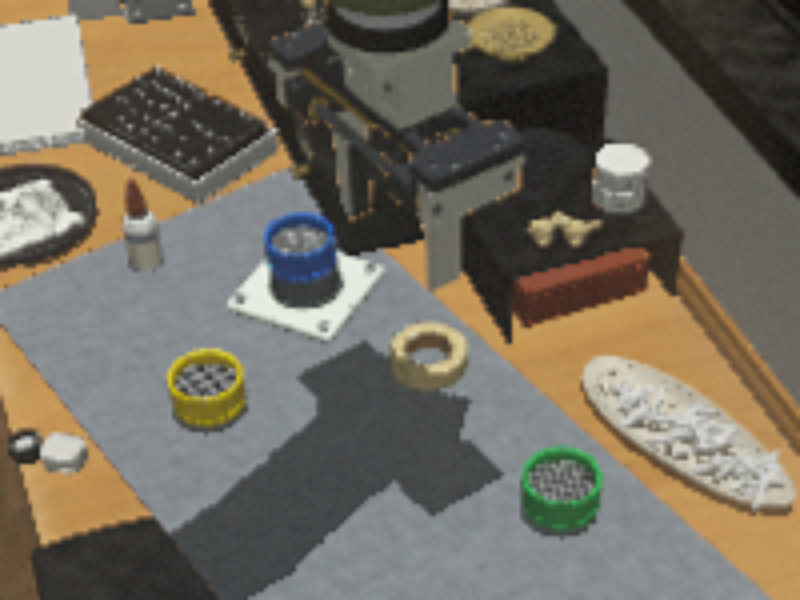

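Blue sits level in the pan, at about (302,245) in the crop, and centred near (0.5697, 0.2203). Green is next.

Request:
send_path([
  {"tx": -0.32, "ty": -0.826},
  {"tx": -0.32, "ty": -0.826},
  {"tx": -0.316, "ty": -0.826},
  {},
  {"tz": 0.8},
  {"tz": 0.8},
  {"tz": 0.8},
  {},
  {},
])

```text
time: 9.9
eef_pos: [0.5887, -0.0902, 0.09]
tool_rot: [-3.141, -0.003, -3.139]
wrist_force: [-0.1, 0.1, 0.5]
gripper_width: 0.0901
grip_force: 0.0
```

In the tool's units: 0.03 m is 0.6, -0.0098 m is -0.196.

Request:
send_path([
  {"tx": 0.01, "ty": -0.196},
  {"tz": 0.6},
  {"tz": 0.3},
  {},
  {},
])

```text
time: 10.4
eef_pos: [0.5884, -0.1022, 0.0458]
tool_rot: [-3.14, -0.001, -3.141]
wrist_force: [0.1, -1.0, 1.1]
gripper_width: 0.0904
grip_force: 0.0
```

Request:
send_path([
  {},
  {},
  {},
  {},
  {},
  {},
  {},
  {},
], aperture=0.04, grip_n=15)

```text
time: 11.2
eef_pos: [0.5882, -0.1018, 0.0453]
tool_rot: [-3.14, -0.001, -3.141]
wrist_force: [-0.5, 2.0, 4.3]
gripper_width: 0.058
grip_force: 15.0
```

In the tool's units: -0.04 m is -0.8, 0.025 m is 0.5.

Request:
send_path([
  {"tz": -0.3},
  {"tz": -0.8},
  {"tz": -0.8},
  {"tz": -0.8},
  {"tx": 0.04, "ty": 0.5},
  {"tx": 0.06, "ty": 0.8},
  {"tx": 0.06, "ty": 0.8},
  {"tx": 0.06, "ty": 0.8},
  {"tx": 0.06, "ty": 0.8},
  {"tx": 0.06, "ty": 0.8},
])

```text
time: 12.2
eef_pos: [0.5707, 0.1243, 0.1804]
tool_rot: [-3.14, -0.001, 3.141]
wrist_force: [0.0, 0.2, -0.3]
gripper_width: 0.0584
grip_force: 15.0
```

Request:
send_path([
  {"tx": 0.03, "ty": 0.8},
  {"ty": 0.7},
  {"ty": 0.44},
  {},
  {},
])

```text
time: 12.7
eef_pos: [0.5694, 0.2199, 0.1798]
tool_rot: [-3.139, -0.002, -3.141]
wrist_force: [0.3, -0.1, -0.4]
gripper_width: 0.0578
grip_force: 15.0
```

```bash
python3 -c '
from h import *
s=get_state();print(s["eef_pos"])
c=vision.camera("wrist"); print(sieve(c,"green",(280,262),s["eef_pos"][2]-.0043))'
```

```text
[0.56939498 0.21992898 0.17978752]
(array([0.57017848, 0.22011719]), np.float64(0.00011854598167032761))
```

In the tool's units: 0.03 m is 0.6, 0.004 m is 0.08.

Request:
send_path([
  {"tz": 0.6},
  {"tz": 0.5},
  {"tz": 0.2},
  {"tz": 0.12},
  {"tz": 0.08},
  {"tz": 0.06},
  {"tz": 0.02},
  {},
])

```text
time: 13.55
eef_pos: [0.5697, 0.2201, 0.1009]
tool_rot: [-3.14, -0.001, -3.141]
wrist_force: [-0.7, 0.1, -0.6]
gripper_width: 0.0578
grip_force: 15.0
```

Request:
send_path([
  {"tz": 0.02},
  {"tz": 0.02},
  {},
])

```text
time: 13.85
eef_pos: [0.5695, 0.2201, 0.0985]
tool_rot: [-3.14, -0.002, -3.141]
wrist_force: [0.0, 0.3, -0.0]
gripper_width: 0.0581
grip_force: 15.0
```

In the tool's units: 0.001 m is 0.02.

Request:
send_path([
  {"tz": 0.02},
  {"tz": 0.02},
  {},
])

```text
time: 14.15
eef_pos: [0.5697, 0.22, 0.098]
tool_rot: [-3.14, -0.001, 3.142]
wrist_force: [-3.6, -1.2, 16.1]
gripper_width: 0.0582
grip_force: 15.0
```

Request:
send_path([
  {},
  {},
  {},
  {},
], aperture=0.09)

```text
time: 14.55
eef_pos: [0.5695, 0.2201, 0.0962]
tool_rot: [-3.14, -0.002, -3.141]
wrist_force: [-0.6, -0.4, -0.9]
gripper_width: 0.0853
grip_force: 0.0
```

Request:
send_path([
  {"tz": -0.4},
  {"tz": -0.8},
  {"tz": -0.8},
  {"tx": 0.4, "ty": -0.22},
  {"tx": 0.7, "ty": -0.38},
  {"tx": 0.7, "ty": -0.38},
  {"tx": 0.7, "ty": -0.38},
  {"tx": 0.2, "ty": -0.1},
  {},
  {},
])

```text
time: 15.55
eef_pos: [0.4362, 0.148, 0.1971]
tool_rot: [-3.141, 0.0, -3.141]
wrist_force: [0.6, 0.5, -0.2]
gripper_width: 0.0897
grip_force: 0.0
```

```bash
python3 - <<'E'
from h import *
print(get_state()["eef_pos"])
c=vision.camera("top");print("top green",sieve(c,"green",(188,202),.094)); print("y",sieve(c,"yellow",(218,259),.041))
c=vision.camera("scene"); print("scene green",sieve(c,"green",(246,155),.094))
cv2.imwrite("pics/s4.png",cv2.resize(c["img"][100:250,170:370,::-1],None,fx=4,fy=4))
E
```

```text
[0.43615627 0.14802542 0.19711458]
top green (array([0.56935188, 0.21922918]), np.float64(0.00041371718998677596))
y (array([0.56460235, 0.27142183]), np.float64(0.008697642700073184))
scene green (array([0.5716134 , 0.21948784]), np.float64(0.0007342745857776411))
```

View pics/s4.png

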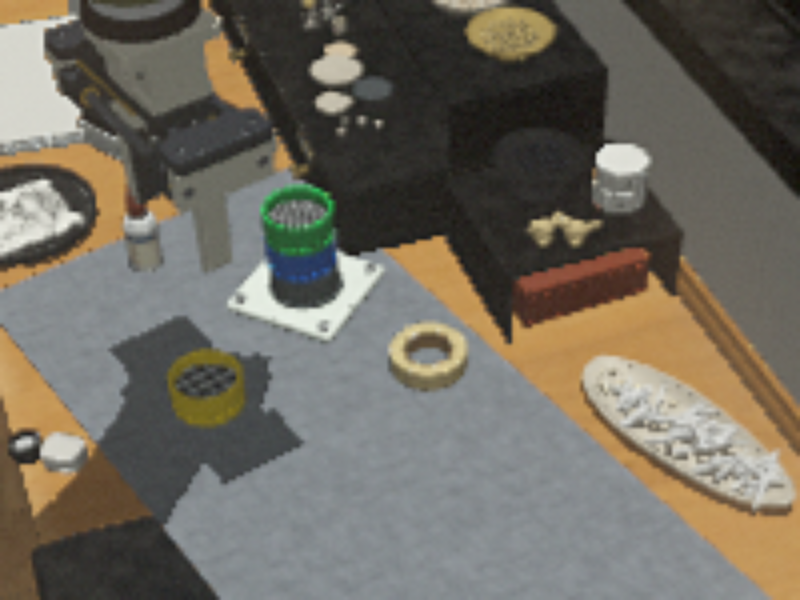

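Green sits level on blue, with the stack at (300,245) in the crop. Now yellow.

In the tool's units: 0.04 m is 0.8, 0.0014 m is 0.028.

Request:
send_path([
  {"tx": 0.028, "ty": -0.024},
  {"tz": 0.6},
  {"tz": 0.8},
  {"tz": 0.8},
  {"tz": 0.6},
  {"tz": 0.24},
  {},
  {},
])

```text
time: 16.45
eef_pos: [0.4332, 0.146, 0.0447]
tool_rot: [-3.14, -0.002, -3.141]
wrist_force: [-0.4, -0.3, -0.4]
gripper_width: 0.09
grip_force: 0.0
```

Request:
send_path([
  {},
  {},
  {},
  {},
  {},
  {},
  {},
  {},
], aperture=0.04, grip_n=15)

```text
time: 17.25
eef_pos: [0.4333, 0.1458, 0.0452]
tool_rot: [-3.14, -0.001, -3.141]
wrist_force: [0.2, 0.5, 6.1]
gripper_width: 0.0581
grip_force: 15.0
```

In the tool's units: -0.05 m is -1, -0.045 m is -0.9.

Request:
send_path([
  {"tz": -0.4},
  {"tz": -0.9},
  {"tz": -0.9},
  {"tz": -1},
  {"tx": -0.3, "ty": 0.18},
  {"tx": -0.7, "ty": 0.38},
  {"tx": -0.7, "ty": 0.38},
  {"tx": -0.7, "ty": 0.38},
  {"tx": -0.3, "ty": 0.16},
  {},
])

```text
time: 18.25
eef_pos: [0.5698, 0.2212, 0.2038]
tool_rot: [-3.141, -0.001, -3.141]
wrist_force: [-0.5, 0.3, -1.6]
gripper_width: 0.0577
grip_force: 15.0
```

Request:
send_path([
  {},
  {},
])

```text
time: 18.45
eef_pos: [0.5671, 0.2192, 0.2043]
tool_rot: [-3.139, -0.003, -3.141]
wrist_force: [0.6, -0.1, -0.5]
gripper_width: 0.0576
grip_force: 15.0
```

```bash
python3 -c '
from h import *
s=get_state();print(s["eef_pos"])
c=vision.camera("wrist"); print(sieve(c,"yellow",(280,262),s["eef_pos"][2]-.0043))'
```

```text
[0.56705206 0.21919825 0.20427206]
(array([0.56869648, 0.21933462]), np.float64(0.00016223719208325075))
```

In the tool's units: 0.03 m is 0.6, -0.001 m is -0.02.

Request:
send_path([
  {"tx": -0.02, "ty": 0.014},
  {"tz": 0.6},
  {"tz": 0.5},
  {"tz": 0.2},
  {"tz": 0.12},
  {"tz": 0.06},
  {"tz": 0.02},
  {},
])

```text
time: 19.3
eef_pos: [0.5695, 0.2207, 0.1301]
tool_rot: [-3.14, -0.001, -3.141]
wrist_force: [-0.1, -0.3, -1.5]
gripper_width: 0.0578
grip_force: 15.0
```

Request:
send_path([
  {"tz": 0.02},
  {"tz": 0.02},
  {},
])

```text
time: 19.6
eef_pos: [0.5692, 0.2206, 0.1276]
tool_rot: [-3.14, -0.001, -3.141]
wrist_force: [-0.2, 0.1, 0.1]
gripper_width: 0.0576
grip_force: 15.0
```

In the tool's units: 0.001 m is 0.02, 0.0008 m is 0.016.

Request:
send_path([
  {"tx": 0.016, "ty": -0.01, "tz": 0.02},
  {"tz": 0.02},
  {"tz": 0.02},
  {},
])

```text
time: 20.0
eef_pos: [0.5685, 0.22, 0.1261]
tool_rot: [-3.14, -0.0, -3.142]
wrist_force: [-4.7, -2.3, 16.4]
gripper_width: 0.0577
grip_force: 15.0
```

Request:
send_path([
  {},
  {},
  {},
  {},
], aperture=0.09)

```text
time: 20.4
eef_pos: [0.5683, 0.22, 0.1242]
tool_rot: [-3.14, -0.002, -3.141]
wrist_force: [-0.5, 0.7, -0.3]
gripper_width: 0.0852
grip_force: 0.0
```

Request:
send_path([
  {"tz": -0.4},
  {"tz": -0.9},
  {"tz": -0.9},
  {"ty": -0.4},
  {"tx": -0.06, "ty": -0.9},
  {"tx": -0.06, "ty": -0.9},
  {"tx": -0.06, "ty": -0.9},
  {"tx": -0.06, "ty": -0.9},
  {"tx": -0.06, "ty": -0.9},
  {"tx": -0.06, "ty": -0.9},
])

```text
time: 21.4
eef_pos: [0.5865, -0.0716, 0.2349]
tool_rot: [-3.14, -0.002, -3.141]
wrist_force: [1.4, 0.4, -0.4]
gripper_width: 0.0902
grip_force: 0.0
```

Request:
send_path([
  {"tx": -0.06, "ty": -0.9},
  {"tx": -0.06, "ty": -0.9},
  {"tx": -0.06, "ty": -0.9},
  {"ty": -0.8},
  {"ty": -0.4},
  {},
  {},
])

```text
time: 22.1
eef_pos: [0.5955, -0.2643, 0.2349]
tool_rot: [-3.141, -0.002, 3.141]
wrist_force: [0.3, 0.8, -0.1]
gripper_width: 0.0898
grip_force: 0.0
```

```bash
python3 - <<'E'
from h import *
print(get_state()["eef_pos"])
c=vision.camera("top");print("top yellow",sieve(c,"yellow",(188,202),.122))
c=vision.camera("scene"); print("scene yellow",sieve(c,"yellow",(246,150),.122))
a=c["img"][100:200,180:320,::-1]
c=vision.camera("wrist"); b=c["img"][...,::-1].copy(); 
b=np.ascontiguousarray(b); b[320:420,:140]=a; cv2.imwrite("pics/w5.png",b)
E
```

```text
[ 0.59552008 -0.26427901  0.23487758]
top yellow (array([0.56968124, 0.21959624]), np.float64(0.00025014917050659687))
scene yellow (array([0.57113994, 0.22214808]), np.float64(0.0005889329875418199))
```

View pics/w5.png

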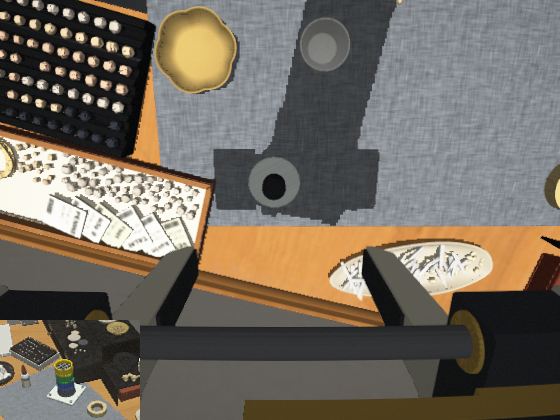

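Inset: yellow sits on the stack. The lid disc is at (274,182) with the knob at (273,187). Fitting the knob and disc.

```bash
python3 - <<'E'
from h import *
c=vision.camera("wrist");V=hsv(c)[...,2]
w=np.zeros_like(V); cv2.circle(w,(274,183),23,255,-1)
for t in(35,50,70):
    h=hull(cv2.inRange(V,0,t)&w,(273,187)); print(t,rimfit(c,h,.046,.0125),cv2.boundingRect(h))
w[:]=0; cv2.circle(w,(274,183),34,255,-1)
h=hull(cv2.inRange(V,100,150)&w,(274,183));print(cv2.boundingRect(h),rimfit(c,h,.019,.029), plane(c,[cv2.minEnclosingCircle(h)[0]],.016))
print(V[184,235:312:2])
E
```

```text
35 (array([ 0.61565304, -0.26841723]), np.float64(0.0030178983600147053)) (263, 174, 22, 25)
50 (array([ 0.59802554, -0.26923112]), np.float64(0.00016181212462794813)) (262, 174, 24, 26)
70 (array([ 0.59825927, -0.26927405]), np.float64(0.00018936948563949948)) (262, 173, 24, 27)
(249, 157, 51, 56) (array([ 0.60656531, -0.27391949]), np.float64(0.0029718992062741957)) [[ 0.60372139 -0.27185751]]
[ 68  65  66  65  69  61  63 112 120 121 120 122 123 122  24  19  21  19
  20  19  21  20  20  23  15  84 122 118 118 118 120 122 111  66  73  72
  74  73  74]
```

In the tool's units: 0.045 m is 0.9, -0.0015 m is -0.03.

Request:
send_path([
  {"tx": -0.03, "ty": -0.1},
  {"tz": 0.6},
  {"tz": 0.9},
  {"tz": 0.9},
  {"tz": 0.8},
  {"tz": 0.4},
  {"tz": 0.18},
  {},
  {},
], aperture=0.06)

```text
time: 23.2
eef_pos: [0.5977, -0.2702, 0.0473]
tool_rot: [-3.139, -0.0, -3.141]
wrist_force: [0.3, -0.3, 1.0]
gripper_width: 0.0603
grip_force: 0.0
```

Request:
send_path([
  {},
  {},
])

```text
time: 23.4
eef_pos: [0.5975, -0.2704, 0.0477]
tool_rot: [-3.139, 0.0, -3.141]
wrist_force: [0.1, -0.1, -0.3]
gripper_width: 0.0602
grip_force: 0.0
```

In the tool's units: 0.0035 m is 0.07, 0.001 m is 0.02.

Request:
send_path([
  {"ty": 0.02, "tz": 0.07},
  {},
])

```text
time: 23.6
eef_pos: [0.5968, -0.2689, 0.0428]
tool_rot: [-3.14, -0.001, -3.141]
wrist_force: [0.2, 0.0, -0.1]
gripper_width: 0.0603
grip_force: 0.0
```

Request:
send_path([
  {},
  {},
  {},
  {},
  {},
  {},
  {},
  {},
], aperture=0.01, grip_n=15)

```text
time: 24.4
eef_pos: [0.5968, -0.2691, 0.0427]
tool_rot: [-3.14, -0.002, -3.141]
wrist_force: [0.4, -0.3, 0.3]
gripper_width: 0.0247
grip_force: 15.0
```

In the tool's units: -0.045 m is -0.9, 0.04 m is 0.8.

Request:
send_path([
  {"tz": -0.4},
  {"tz": -0.9},
  {"tz": -0.9},
  {"tz": -0.9},
  {"tz": -0.64},
  {"tx": 0.06, "ty": 0.6},
  {"tx": 0.06, "ty": 0.8},
  {"tx": 0.06, "ty": 0.8},
  {"tx": 0.06, "ty": 0.8},
  {"tx": 0.06, "ty": 0.8},
])

```text
time: 25.4
eef_pos: [0.5816, -0.0773, 0.2295]
tool_rot: [-3.14, -0.002, -3.142]
wrist_force: [1.1, 0.6, -1.2]
gripper_width: 0.0245
grip_force: 15.0
```

Request:
send_path([
  {"tx": 0.06, "ty": 0.8},
  {"tx": 0.06, "ty": 0.8},
  {"tx": 0.06, "ty": 0.8},
  {"tx": 0.06, "ty": 0.8},
  {"ty": 0.8},
  {"ty": 0.8},
  {"ty": 0.6},
  {"ty": 0.4},
  {},
  {},
])

```text
time: 26.4
eef_pos: [0.5698, 0.2108, 0.2287]
tool_rot: [-3.139, -0.002, -3.141]
wrist_force: [0.2, -0.4, -0.8]
gripper_width: 0.0248
grip_force: 15.0
```

```bash
python3 - <<'E'
from h import *
s=get_state();print(s["eef_pos"],s["tool_rot"])
c=vision.camera("wrist");cv2.imwrite("pics/w6.png",c["img"][...,::-1])
E
```

```text
[0.56978477 0.21081524 0.22870803] [-3.13907361e+00 -2.07791096e-03 -3.14078675e+00]
```

View pics/w6.png

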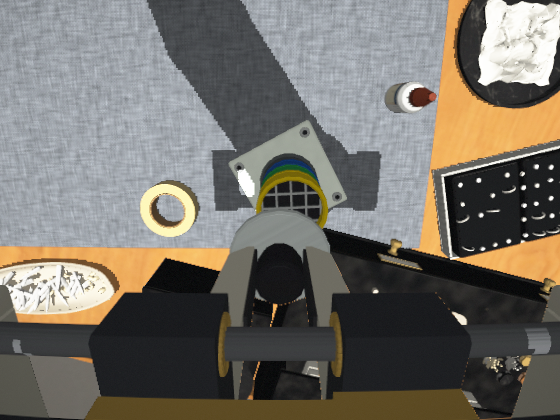

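The lid is held level, with its disc at (280,247), and the yellow rim is behind at (293,200). Shifting 9 mm in y and lowering.

In the tool's units: 0.03 m is 0.6, 0.02 m is 0.4.

Request:
send_path([
  {"ty": 0.184},
  {},
  {"tz": 0.6},
  {"tz": 0.4},
  {"tz": 0.2},
  {"tz": 0.1},
  {"tz": 0.06},
  {},
])

```text
time: 27.25
eef_pos: [0.5702, 0.2204, 0.1613]
tool_rot: [-3.14, -0.001, -3.141]
wrist_force: [-0.2, 0.2, -1.2]
gripper_width: 0.0245
grip_force: 15.0
```

In the tool's units: 0.003 m is 0.06, 0.001 m is 0.02.

Request:
send_path([
  {"tz": 0.06},
  {"tz": 0.06},
  {"tz": 0.02},
  {"tz": 0.02},
  {},
])

```text
time: 27.75
eef_pos: [0.5699, 0.2203, 0.1529]
tool_rot: [-3.14, -0.002, -3.141]
wrist_force: [-0.9, 0.3, -0.2]
gripper_width: 0.0244
grip_force: 15.0
```

Request:
send_path([
  {"tz": 0.02},
  {"tz": 0.02},
  {},
])

```text
time: 28.05
eef_pos: [0.5701, 0.2204, 0.1516]
tool_rot: [-3.14, -0.001, -3.141]
wrist_force: [-2.4, -0.9, 6.3]
gripper_width: 0.0243
grip_force: 15.0
```

Request:
send_path([
  {},
  {},
  {},
  {},
  {},
], aperture=0.07)

```text
time: 28.55
eef_pos: [0.5699, 0.2203, 0.1508]
tool_rot: [-3.14, -0.002, -3.141]
wrist_force: [-0.7, -0.3, 0.6]
gripper_width: 0.0597
grip_force: 0.0
```

Request:
send_path([
  {"tz": -0.4},
  {"tz": -0.8},
  {"tz": -0.8},
  {"tx": 0.4, "ty": -0.4},
  {"tx": 0.4, "ty": -0.8},
  {"tx": 0.4, "ty": -0.8},
  {"tx": 0.4, "ty": -0.8},
  {"ty": -0.6},
  {},
  {},
])

```text
time: 29.55
eef_pos: [0.4903, 0.0502, 0.2516]
tool_rot: [-3.14, -0.001, 3.14]
wrist_force: [-0.1, 0.4, -0.5]
gripper_width: 0.0701
grip_force: 0.0
```

```bash
python3 - <<'E'
from h import *
c=vision.camera("scene");t=vision.camera("top")
a=cv2.resize(c["img"][90:240,180:320,::-1],(420,450));b=cv2.resize(t["img"][150:290,110:240,::-1],(380,450)) 
cv2.imwrite("pics/end.png",np.hstack([a,b]))
E
```

```text
(no output)
```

View pics/end.png

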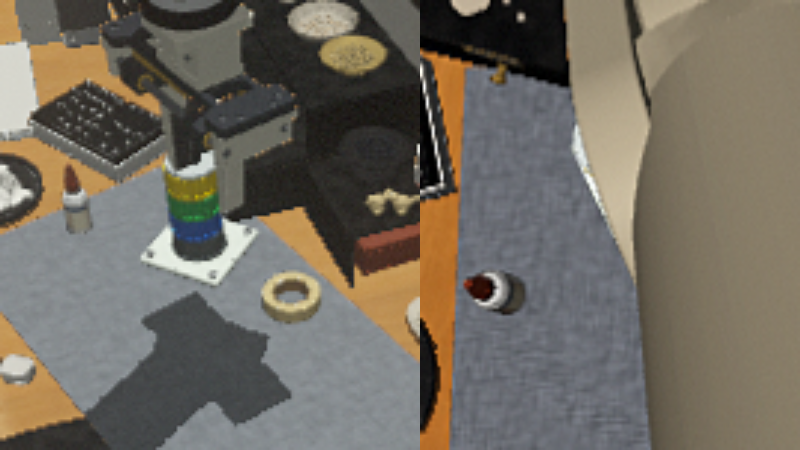

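The stack stands upright at (195,205) in order, with the lid level on top. The tape and bottle haven't moved and the gripper is clear. Handing in.

```bash
python3 -c '
from plant import arm, vision, close_job, get_state
print(close_job())'
```

```text
the job is handed in; nothing more can be done
None
```

The sieve is stacked blue, green, yellow and lid on the pan, all looking level and fully home in the camera checks; I handed it in at about 30 s of the 96 s allowed, but the hand-in returned no verdict.

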